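Find the full needle cartridge on the balance

TASK

One of the two look-alike grey cartridges is full and the other is empty. Try one on the empty pan of the balance before anything goes into the tray, let go and see whether the beam tips: the full one outweighs the reference weight on the other pan. Finish with the full cartridge standing on that pan, holding it down, and the empty one standing upright in the steel tray.

Things in the scene. Friction and masses are not known exactly. Their poses are not given: they have to be found in the camera images.
- cartridge_1: closed upright needle cartridge: grey cylinder, 38 mm across, 60 mm tall, the top 12 mm a white ribbed cap of the same width with a thin 3 mm bar on top. Two look alike: the full one weighs about 110 g, the empty about 42 g; which is which varies from start to start. Something loose may shift inside. Origin: centre of the underside, z up. Grip it across its diameter 40 mm above the underside.
- cartridge_2: closed upright needle cartridge: grey cylinder, 38 mm across, 60 mm tall, the top 12 mm a white ribbed cap of the same width with a thin 3 mm bar on top. Two look alike: the full one weighs about 110 g, the empty about 42 g; which is which varies from start to start. Something loose may shift inside. Origin: centre of the underside, z up. Grip it across its diameter 40 mm above the underside.
- pan_top (a point): centre of the floor of the balance's empty pan: round, steel, 90 mm across, rim 3 mm high, at the beam's right end; it stays level and yields under 1 N. Its floor is 85 mm above the trolley while up (at the start), 49 mm when sunk. The like pan 200 mm to its left carries a knobbed steel reference weight (72 g, fixed). White base 260 x 75 mm; white scale plate between the pans, 107 mm high.
- balance_beam (a joint): tilt of the beam, rad: -0.18 (stop) = reference weight down and empty pan up, as at the start and still so with the empty cartridge on it; +0.18 (stop) = that pan down, which only the full cartridge brings about. It swings over within about a second after the cartridge is let go.
- steel_tray: fixed shallow open steel tray on the side table at the right, 140 mm (its x) x 120 mm (its y), walls 3 mm thick and 22 mm high, floor 3 mm thick. Origin: centre of the underside, z up.

How it is judged (in metres and radians):
On the way:
1. one cartridge stands released on the weighing pan with the beam at one of its stops, while the other is not yet in the tray (((horizontal distance between cartridge_1 and pan_top below 0.025 m and z of cartridge_1 in the frame of pan_top between -0.008 and 0.008 m and angle between cartridge_1's own z axis and vertical below 0.2 rad and (value of joint balance_beam below -0.13 rad or value of joint balance_beam above 0.13 rad) and contact force between cartridge_1 and the fingers below 0.05 N and horizontal distance between cartridge_2 and steel_tray above 0.1 m) or (horizontal distance between cartridge_2 and pan_top below 0.025 m and z of cartridge_2 in the frame of pan_top between -0.008 and 0.008 m and angle between cartridge_2's own z axis and vertical below 0.2 rad and (value of joint balance_beam below -0.13 rad or value of joint balance_beam above 0.13 rad) and contact force between cartridge_2 and the fingers below 0.05 N and horizontal distance between cartridge_1 and steel_tray above 0.1 m))), for 0.3 s.
At the end, for the whole second after the job is handed in: Full cartridge upright (0.2 rad) on the weighing pan, within 25 mm of its centre, beam tipped that way beyond 0.13 rad; empty one upright on the tray's floor, within 53 mm (tray x) and 43 mm (tray y) of its centre, underside under 12 mm above the tray's; both at rest (((horizontal distance between cartridge_1 and pan_top below 0.025 m and z of cartridge_1 in the frame of pan_top between -0.008 and 0.008 m and angle between each of cartridge_1, cartridge_2's own z axis and vertical below 0.2 rad and x of cartridge_2 in the frame of steel_tray between -0.053 and 0.053 m and y of cartridge_2 in the frame of steel_tray between -0.043 and 0.043 m and z of cartridge_2 in the frame of steel_tray below 0.012 m) or (horizontal distance between cartridge_2 and pan_top below 0.025 m and z of cartridge_2 in the frame of pan_top between -0.008 and 0.008 m and angle between each of cartridge_2, cartridge_1's own z axis and vertical below 0.2 rad and x of cartridge_1 in the frame of steel_tray between -0.053 and 0.053 m and y of cartridge_1 in the frame of steel_tray between -0.043 and 0.043 m and z of cartridge_1 in the frame of steel_tray below 0.012 m)) and value of joint balance_beam above 0.13 rad and linear speed of each of cartridge_1, cartridge_2 below 0.03 m/s); the robot touches nothing.
It also fails if it takes over 72 s, if anything falls off the work surface, if the arm or the gripper's body presses on something with over 40 N, if the wrist force passes 120 N, or if a joint passes its speed limit or range.

ROBOT

A 6-joint arm with a two-finger parallel gripper is mounted at the origin on a cart in front of the work surface, level with it; the furniture and walls round the work are solid. World frame = base frame: x ahead of the robot, y to its left, z up, the work surface at z = 0. Lengths are in m, angles in degrees, forces in N, time in s.
With the tool pointing down it reaches from about 0.4 to 0.825 m from the base axis. Payload 7 kg.
Tool frame: the origin (TCP) lies on the centre line of the jaws, within the pads' length; the fingertips stand 14 mm ahead of it and the grasp point (between the pads) lies 5 mm behind it; z points along the fingers, x is the direction in which the jaws open and shut, and the axes are right-handed (so a half turn about z gives the same grasp; the last joint's range is limited). The gripper opens to 88 mm and grips with 3 to 60 N. Pads are 19 mm wide; open, the fingers measure 130 mm over their backs; the gripper's body (78 mm by 193 mm) begins 47 mm behind the grasp point.
Start: joints at [83.543, 20.546, 0.682, 0, -70.136, -16.507], TCP at [0.263, 0.621, 0.21] pointing down, gripper open.
Joint ranges: [-176.03, 176.03], [-82.01, 121.73], [-58.28, 71.71], [-173.87, 95.51], [-174.79, -0.11], [-173.66, 173.66]. Speed limits (degrees/s): [136.94, 136.94, 172.46, 180, 180, 180].

INTERFACE

Orientations are given as [roll, pitch, yaw] about the fixed x, y, z axes, in that order (R = Rz(yaw) Ry(pitch) Rx(roll)).
In Python, from plant import * gives the robot as it stands.
- The arm moves only by the shell command python3 -m handwheel 'ROWS' [OPENING]. ROWS is JSON, a list of rows, each a list of 2 entries, a list of its own where there are three numbers: the shift along the tool's x, y, z each as a share of 0.2 m, from -1 to 1, then the turn, a rotation vector about the tool's x, y, z each as a share of 360 degrees, from -1 to 1. In form: [[[tx, ty, tz], [ax, ay, az]], ...]. A call has 1 to 5 rows; each row is the pose to reach, as a shift and turn from the pose commanded when the call began, along the tool's axes at that moment, turning the shorter way round; what a row does not reach only later rows make up. A row lasts 1/12 s, in which the tool goes at most 41.7 mm and 7.16 degrees, less where a joint would pass 70% of its speed; a pose out of reach is approached as far as the arm can. A call with a number of a shift or a turn outside -1 to 1 is refused whole. A call with a gripper value outside its range is refused whole. OPENING is the closure, from -1 (fully open) to 1 (shut), set as the call begins (- or left out, the last holds). The fingers move at their own pace and stop on an object; the grip force is fixed at half the most. Time passes only in rows, so rows that repeat a pose let the fingers close. It gives the time, the measured TCP pose, the force and the opening at its end, in the units of the state.
- get_obs(): the state, without advancing time (a new reading comes with each control period).
- snapshot(name): name is "scene" or "top"; returns a dict with "color" (420x560x3 uint8, red, green, blue), "z_map" (420x560 float32, m along the optical axis (not along the pixel's ray), 0 where there is no reading), "intrinsics" (3x3 intrinsics, pixels), "distortion" ([k1, k2, p1, p2, k3] as OpenCV has them; the pictures are not rectified), "rvec" (rotation vector, rad) and "tvec" (3), from world to camera coordinates, as OpenCV has them. Camera axes: x right, y down, z forward; pixel columns grow to the right and rows downward; lengths in m; the calibration is good to about 2 mm. A picture is of the moment at which its call begins.
- close_job(): hands the job in, once; it reports no verdict.
The state is a dict: "clock": time; "joint_pos": joint angles; "qvel": joint speeds; "tau": joint torques, N m; "tool_pos": TCP position; "orientation": TCP orientation; "force": force on the tool from outside, world axes, zero at the start; "moment": the same for the moment, N m; "opening": finger opening in m.
Only numpy, scipy, OpenCV 4.12 (cv2) and the standard library are available. Lean on these libraries where they do the work, as an engineer would, in place of code of your own. Each camera call takes 0.05 s, during which the arm holds its last target. There are 200 camera calls.

## Working session

There is one attempt and no reset: what is moved stays moved. The work goes in short steps, Python scripts to look and compute and a shell command to move; the robot and the scene stay as the last step left them, time stands still between calls to the robot, and variables do not carry over. Pictures are saved under pics/ and viewed, about 8 in all and at most 12, crops included, and the job is handed in when it is done.

```bash
mkdir -p pics; cat > h.py <<'E'
import numpy as np, cv2
from plant import *
def snap(n):
    s=snapshot(n); R=cv2.Rodrigues(np.array(s["rvec"],float))[0]; t=np.array(s["tvec"],float).ravel()
    K=np.array(s["intrinsics"],float); D=np.array(s["distortion"],float)
    z=s["z_map"]; h,w=z.shape
    uv=np.stack(np.meshgrid(np.arange(w),np.arange(h)),-1).reshape(-1,1,2).astype(np.float64)
    n_=cv2.undistortPoints(uv,K,D).reshape(h,w,2)
    P=np.dstack([n_[...,0]*z,n_[...,1]*z,z])
    W=(P-t)@R
    W[z==0]=np.nan
    return s,W
def save(s,name): cv2.imwrite("pics/"+name,cv2.cvtColor(s["color"],cv2.COLOR_RGB2BGR))
E
python3 - <<'E'
from h import *
for n in("top","scene"):
    s,W=snap(n); save(s,n+"1.png"); np.save(n+".npy",W)
    print(n,s["tvec"],np.nanmin(W.reshape(-1,3),0),np.nanmax(W.reshape(-1,3),0))
print(get_obs())
E
```

```text
top [-0.09806523  0.50806756  1.26881528] [-0.29436349 -1.27756983 -0.82518499] [1.53850661 1.02472861 0.57143665]
scene [-0.39960408  0.31358352  0.68736915] [-0.04464769 -1.01551126 -0.81585235] [1.85789642 1.34770755 0.43013524]
{'clock': 0.1, 'joint_pos': array([ 8.35438697e+01,  2.05879935e+01,  6.39226241e-01, -1.75726114e-02,
       -7.01360305e+01, -1.65066902e+01]), 'qvel': array([ 0.06174467, -0.10338906,  0.12326659,  0.05807213,  0.0254036 ,
        0.01964038]), 'tau': array([-1.60290103e-03, -5.84162915e+01,  2.93750471e+01,  7.01534495e+00,
        1.01625189e-02, -6.09854874e-05]), 'tool_pos': array([0.26319034, 0.62107399, 0.20921098]), 'orientation': array([-1.79991744e+02, -8.59970072e-02, -1.12968810e+02]), 'force': array([0.36427162, 0.35234092, 0.63832823]), 'moment': array([0.00259259, 0.05756286, 0.02083919]), 'opening': 0.08766784966021862}
```

View pics/top1.png

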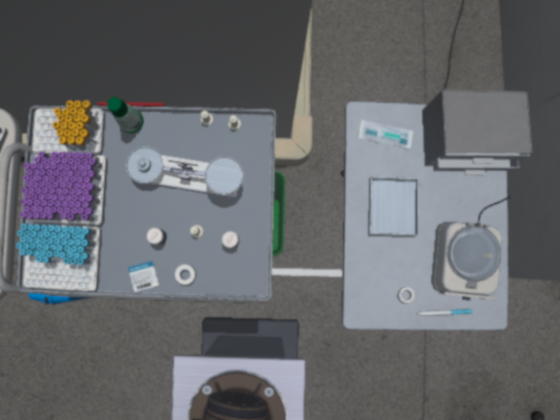

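View pics/scene1.png

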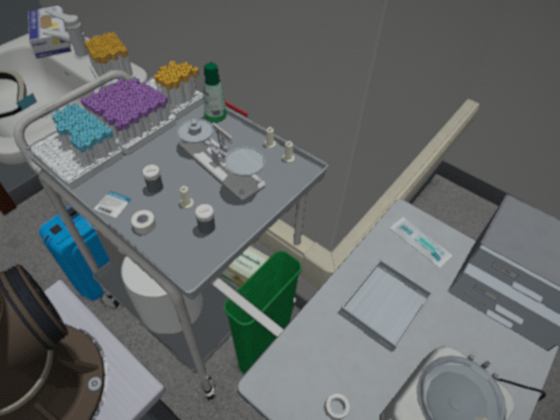

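Top view: cartridges at about (155,236) and (230,240), the empty pan at (223,176), the tray at (393,207). A small post at (195,231) stands between the cartridges. Next I'll measure these.

```bash
python3 - <<'E'
from h import *
W=np.load("top.npy"); S=np.load("scene.npy")
np.set_printoptions(precision=4,suppress=True)
for n,(u,v) in dict(c1=(155,236),c2=(230,240),pan=(223,176),ref=(145,166),tray=(393,207),post=(195,231),mid=(185,172),surf=(230,215),side=(380,260),bottle=(118,105),ring=(185,274),base=(240,345),p1=(206,117),p2=(234,122)).items(): print(n,W[v,u])
def fit(name,W,u0,u1,v0,v1,zl,zh):
    P=W[v0:v1,u0:u1].reshape(-1,3); P=P[(P[:,2]>zl)&(P[:,2]<zh)]
    r=cv2.minEnclosingCircle(P[:,:2].astype(np.float32)); print(name,len(P),P.mean(0),np.percentile(P[:,2],[5,50,95]),r, cv2.minAreaRect(P[:,:2].astype(np.float32)))
z0=W[215,230,2]
fit("c1",W,140,170,222,250,z0+.053,z0+.07)
fit("c2",W,215,245,225,255,z0+.053,z0+.07)
fit("pan",W,202,246,154,198,z0+.078,z0+.1)
zt=W[207,393,2]; print(zt)
fit("tray",W,362,424,172,243,zt-.004,zt+.03)
fit("trayrim",W,362,424,172,243,zt+.01,zt+.03)
# from scene cam
F=S.reshape(-1,3); F=F[~np.isnan(F).any(1)]
for n,c in(("c1",W[236,155]),("c2",W[240,230])):
    m=(np.hypot(*(F[:,:2]-c[:2]).T)<.04)&(F[:,2]>z0+.054)&(F[:,2]<z0+.07); P=F[m]; print("scene",n,len(P),P.mean(0),cv2.minEnclosingCircle(P[:,:2].astype(np.float32)))
c=W[176,223]; m=(np.hypot(*(F[:,:2]-c[:2]).T)<.06)&(F[:,2]>z0+.08)&(F[:,2]<z0+.1); P=F[m]; print("scene pan",len(P),P.mean(0),cv2.minEnclosingCircle(P[:,:2].astype(np.float32)))
E
```

```text
c1 [0.4365 0.2013 0.0604]
c2 [0.4321 0.0247 0.0658]
pan [0.5785 0.0446 0.0846]
ref [0.6    0.2313 0.0699]
tray [ 0.5263 -0.3687  0.0048]
post [0.4519 0.1101 0.0429]
mid [0.591  0.1386 0.0519]
surf [ 0.4959  0.0319 -0.0011]
side [ 0.3953 -0.3391 -0.0028]
bottle [0.72   0.2781 0.1632]
ring [ 0.3487  0.1368 -0.0003]
base [ 0.1115  0.0215 -0.4555]
p1 [0.7292 0.0958 0.0415]
p2 [0.7188 0.0274 0.0401]
c1 216 [0.437  0.2038 0.0594] [0.0544 0.0596 0.0638] ((0.4375336170196533, 0.2044435441493988), 0.019767098128795624) ((0.43680787086486816, 0.20465797185897827), (0.038276802748441696, 0.037364549934864044), 66.3082046508789)
c2 212 [0.4341 0.0269 0.0594] [0.0552 0.0596 0.0637] ((0.43463045358657837, 0.027269426733255386), 0.01963966153562069) ((0.43458041548728943, 0.027742870151996613), (0.03623377904295921, 0.03643130883574486), 47.14756774902344)
pan 1161 [0.5803 0.0443 0.0849] [0.081  0.0847 0.0891] ((0.5803947448730469, 0.04371858760714531), 0.04499364271759987) ((0.5795906186103821, 0.04428647458553314), (0.08721369504928589, 0.0879167765378952), 1.6334882974624634)
0.0047539965141950805
tray 2715 [ 0.5268 -0.3686  0.006 ] [0.0011 0.0038 0.0215] ((0.5275043249130249, -0.37045764923095703), 0.11649996042251587) ((0.5275079011917114, -0.3692096173763275), (0.175905242562294, 0.15539246797561646), 0.9478423595428467)
trayrim 343 [ 0.5295 -0.3721  0.0207] [0.0157 0.0206 0.0256] ((0.5278189182281494, -0.3683987259864807), 0.09182984381914139) ((0.5283008813858032, -0.3680383265018463), (0.12101798504590988, 0.14197027683258057), 89.42320251464844)
scene c1 190 [0.4365 0.199  0.0595] ((0.4386557340621948, 0.2010418176651001), 0.020631423220038414)
scene c2 231 [0.4325 0.0228 0.0593] ((0.4340096116065979, 0.025396833196282387), 0.019998639822006226)
scene pan 912 [0.5804 0.0425 0.0852] ((0.5792299509048462, 0.0426449216902256), 0.046956293284893036)
```

```bash
python3 -m handwheel '[[[0,0,0],[0,0,-0.0638]],[[0,0,0],[0,0,-0.0638]],[[0,0,0],[0,0,-0.0638]],[[0,0,0],[0,0,-0.0638]],[[0,0,0],[0,0,-0.0638]]]' 0.0
```

```text
clock: 0.52
tool_pos: [0.2633, 0.6212, 0.2095]
orientation: [180.0, -0.0, -89.9]
force: [-0.1, 0.0, -0.7]
opening: 0.0598
```

```bash
python3 -m handwheel '[[[0.2,-0.06,0],[0,0,0]],[[0.4,-0.12,0],[0,0,0]],[[0.6,-0.17,0],[0,0,0]],[[0.8,-0.23,0],[0,0,0]],[[1,-0.285,0],[0,0,0]]]' -0.5
python3 -m handwheel '[[[0.2,-0.06,0],[0,0,0]],[[0.4,-0.12,0],[0,0,0]],[[0.6,-0.17,0],[0,0,0]],[[0.8,-0.23,0],[0,0,0]],[[1,-0.285,0],[0,0,0]]]'
```

```text
clock: 0.93
tool_pos: [0.3205, 0.4194, 0.2097]
orientation: [180.0, -0.0, -90.1]
force: [0.7, 0.0, 0.5]
opening: 0.0655
clock: 1.35
tool_pos: [0.3773, 0.2195, 0.2102]
orientation: [-180.0, 0.0, -90.1]
force: [1.8, -0.3, 0.3]
opening: 0.0654
```

```bash
python3 -m handwheel '[[[0.2,-0.06,0],[0,0,0]],[[0.4,-0.12,0],[0,0,0]],[[0.6,-0.17,0],[0,0,0]],[[0.8,-0.23,0],[0,0,0]],[[0.967,-0.283,0],[0,0,0]]]'
python3 -m handwheel '[[[0,0,0],[0,0,0]],[[0,0,0.1],[0,0,0]],[[0,0,0.25],[0,0,0]],[[0,0,0.4],[0,0,0]],[[0,0,0.5],[0,0,0]]]'
```

```text
clock: 1.77
tool_pos: [0.4338, 0.0257, 0.2104]
orientation: [-180.0, 0.0, -90.1]
force: [0.8, 0.9, 0.3]
opening: 0.0656
clock: 2.18
tool_pos: [0.4327, 0.0276, 0.1079]
orientation: [179.9, -0.0, -90.2]
force: [-0.6, -0.5, -0.1]
opening: 0.0655
```

```bash
python3 -m handwheel '[[[0,0,0.1],[0,0,0]],[[0,0,0.22],[0,0,0]],[[0,0,0.32],[0,0,0]],[[0,0,0.37],[0,0,0]],[[0,0,0.37],[0,0,0]]]'
python3 -m handwheel '[[[0,0,0],[0,0,0]],[[0,0,0],[0,0,0]],[[0,0,0],[0,0,0]],[[0,0,0],[0,0,0]],[[0,0,0],[0,0,0]]]' 1
python3 -m handwheel '[[[0,0,0],[0,0,0]],[[0,0,0],[0,0,0]],[[0,0,0],[0,0,0]],[[0,0,0],[0,0,0]],[[0,0,0],[0,0,0]]]'
```

```text
clock: 2.6
tool_pos: [0.4323, 0.0275, 0.0339]
orientation: [179.8, -0.1, -90.1]
force: [-1.5, 0.7, -0.2]
opening: 0.0655
clock: 3.02
tool_pos: [0.4344, 0.0283, 0.0368]
orientation: [-179.9, 0.0, -90.0]
force: [0.2, -0.2, 0.2]
opening: 0.0382
clock: 3.43
tool_pos: [0.4346, 0.0282, 0.0366]
orientation: [-179.9, 0.0, -90.0]
force: [-0.4, -0.8, 6.4]
opening: 0.0359
```

```bash
python3 -m handwheel '[[[0,0,-0.05],[0,0,0]],[[0,0,-0.2],[0,0,0]],[[0,0,-0.35],[0,0,0]],[[0,0,-0.5],[0,0,0]],[[0,0,-0.6],[0,0,0]]]'
python3 -m handwheel '[[[0,0,-0.05],[0,0,0]],[[0,0,-0.1],[0,0,0]],[[0,0,-0.15],[0,0,0]],[[0,0,-0.15],[0,0,0]],[[0,0,-0.15],[0,0,0]]]'
python3 -m handwheel '[[[0,-0.08,0],[0,0,0.019]],[[0,-0.18,0],[0,0,0.038]],[[0,-0.28,0],[0,0,0.057]],[[0,-0.38,0],[0,0,0.076]],[[0,-0.48,0],[0,0,0.095]]]'
```

```text
clock: 3.85
tool_pos: [0.4345, 0.0283, 0.1587]
orientation: [-179.9, 0.1, -90.0]
force: [-0.1, -0.4, 0.3]
opening: 0.0366
clock: 4.27
tool_pos: [0.434, 0.0282, 0.186]
orientation: [-180.0, 0.0, -90.0]
force: [0.3, -0.1, -0.8]
opening: 0.0358
clock: 4.68
tool_pos: [0.5303, 0.0279, 0.1846]
orientation: [179.9, -0.1, -124.5]
force: [0.1, 0.2, 0.3]
opening: 0.0363
```

```bash
python3 -m handwheel '[[[0,0,0],[0,0,0.019]],[[0,0,0],[0,0,0.038]],[[0,0,0],[0,0,0.057]],[[0,0,0],[0,0,0.076]],[[0,0,0],[0,0,0.095]]]'
python3 -m handwheel '[[[0,0,0],[0,0,0.019]],[[0,0,0],[0,0,0.038]],[[0,0,0],[0,0,0.06]],[[0,0,0],[0,0,0.06]],[[0,0,0],[0,0,0.06]]]'
python3 - <<'E'
from h import *
o=get_obs(); print(o["tool_pos"],o["orientation"],o["joint_pos"],o["opening"])
s,W=snap("scene"); cv2.imwrite("pics/hold.png",cv2.resize(cv2.cvtColor(s["color"],cv2.COLOR_RGB2BGR)[60:270,90:370],None,fx=2.6,fy=2.6,interpolation=cv2.INTER_CUBIC))
E
```

```text
clock: 5.1
tool_pos: [0.5293, 0.0279, 0.1845]
orientation: [180.0, -0.1, -158.8]
force: [-0.5, -0.6, -0.9]
opening: 0.0361
clock: 5.52
tool_pos: [0.5295, 0.028, 0.185]
orientation: [-180.0, -0.1, -179.9]
force: [-0.5, 0.1, 0.6]
opening: 0.0361
[0.52950188 0.02798928 0.18500035] [-1.79975929e+02 -9.19473453e-02 -1.79853615e+02] [ 2.42194270e+01  8.05090251e+00 -1.95621890e+01 -1.75086566e-02
 -6.24806786e+01 -2.40649202e+01] 0.03608302221889936
```

View pics/hold.png

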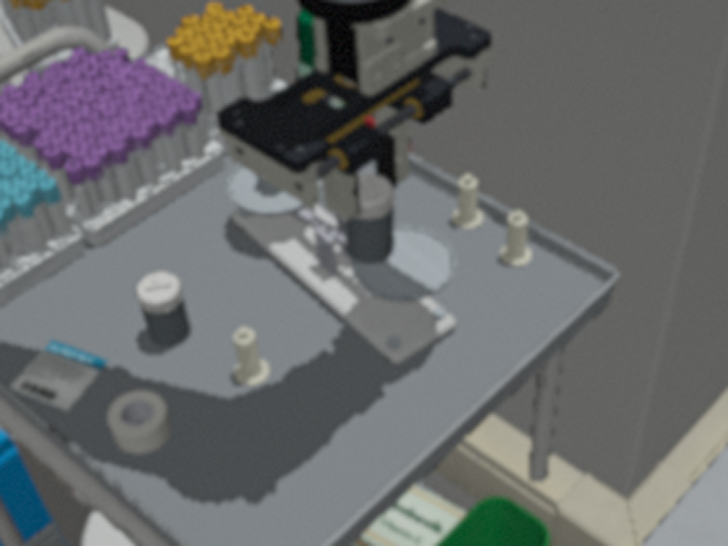

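Picture: the cartridge is held upright, and the pan is clear below it at (415,260). I'll move over the pan and lower.

```bash
python3 -m handwheel '[[[-0.06,0.02,0],[0,0,0]],[[-0.13,0.04,0],[0,0,0]],[[-0.2,0.06,0],[0,0,0]],[[-0.2525,0.0775,0],[0,0,0]],[[-0.2525,0.0775,0],[0,0,0]]]'
python3 -m handwheel '[[[0,0,0.06],[0,0,0]],[[0,0,0.14],[0,0,0]],[[0,0,0.21],[0,0,0]],[[0,0,0.26],[0,0,0]],[[0,0,0.29],[0,0,0]]]'
python3 -m handwheel '[[[0,0,0.0],[0,0,0]],[[0,0,0.005],[0,0,0]],[[0,0,0.01],[0,0,0]],[[0,0,0.015],[0,0,0]],[[0,0,0.015],[0,0,0]]]'
python3 - <<'E'
from h import *
print(get_obs()["tool_pos"])
s,W=snap("scene"); cv2.imwrite("pics/onpan.png",cv2.resize(cv2.cvtColor(s["color"],cv2.COLOR_RGB2BGR)[110:210,180:310],None,fx=5,fy=5,interpolation=cv2.INTER_CUBIC))
E
```

```text
clock: 5.98
tool_pos: [0.5825, 0.0442, 0.1853]
orientation: [-180.0, -0.0, -179.9]
force: [1.0, 0.7, -0.6]
opening: 0.0365
clock: 6.4
tool_pos: [0.5797, 0.0434, 0.1266]
orientation: [-180.0, -0.1, -180.0]
force: [-0.2, 0.1, -0.2]
opening: 0.0361
clock: 6.82
tool_pos: [0.5807, 0.0437, 0.1255]
orientation: [180.0, 0.0, -180.0]
force: [-1.2, -0.0, -0.5]
opening: 0.0361
[0.58073428 0.04370038 0.1255095 ]
```

View pics/onpan.png

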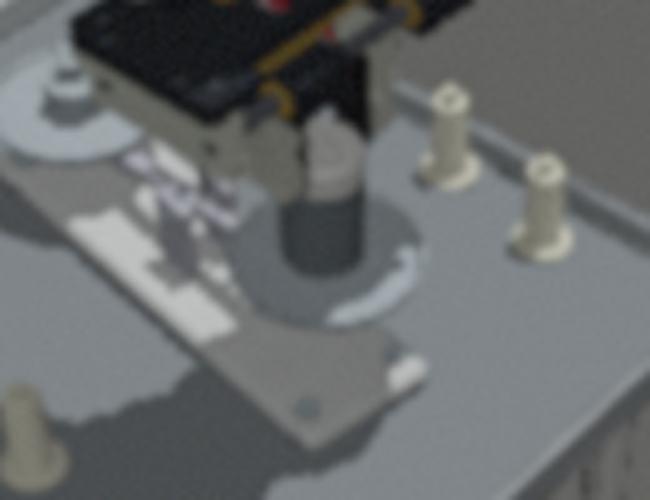

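The cartridge stands at the centre of the pan (325,265), about 3 mm above its floor. I'll lower it and release.

```bash
python3 -m handwheel '[[[0,0,0.004],[0,0,0]],[[0,0,0.008],[0,0,0]],[[0,0,0.012],[0,0,0]],[[0,0,0.013],[0,0,0]],[[0,0,0.013],[0,0,0]]]'
python3 -m handwheel '[[[0,0,0],[0,0,0]],[[0,0,0],[0,0,0]],[[0,0,0],[0,0,0]],[[0,0,0],[0,0,0]],[[0,0,0],[0,0,0]]]' -0.5
python3 -m handwheel '[[[0,0,-0.1],[0,0,0]],[[0,0,-0.25],[0,0,0]],[[0,0,-0.4],[0,0,0]],[[0,0,-0.55],[0,0,0]],[[0,0,-0.7],[0,0,0]]]'
python3 -m handwheel '[[[0,0,0],[0,0,0]],[[0,0,0],[0,0,0]],[[0,0,0],[0,0,0]],[[0,0,0],[0,0,0]],[[0,0,0],[0,0,0]]]'
python3 -m handwheel '[[[0,0,0],[0,0,0]],[[0,0,0],[0,0,0]],[[0,0,0],[0,0,0]],[[0,0,0],[0,0,0]],[[0,0,0],[0,0,0]]]'
python3 - <<'E'
from h import *
s,W=snap("scene"); cv2.imwrite("pics/rel.png",cv2.resize(cv2.cvtColor(s["color"],cv2.COLOR_RGB2BGR)[100:210,160:310],None,fx=5,fy=5,interpolation=cv2.INTER_CUBIC))
E
```

```text
clock: 7.28
tool_pos: [0.5805, 0.0436, 0.1224]
orientation: [-180.0, -0.0, -180.0]
force: [-0.3, -0.6, -0.4]
opening: 0.0364
clock: 7.7
tool_pos: [0.5805, 0.0436, 0.1225]
orientation: [180.0, 0.0, -180.0]
force: [0.5, -0.4, -0.3]
opening: 0.0627
clock: 8.12
tool_pos: [0.5803, 0.0435, 0.264]
orientation: [180.0, 0.0, -180.0]
force: [0.4, 0.9, -0.1]
opening: 0.0652
clock: 8.53
tool_pos: [0.5799, 0.0434, 0.2612]
orientation: [-180.0, -0.1, -180.0]
force: [0.2, 0.3, -0.5]
opening: 0.0655
clock: 8.95
tool_pos: [0.5805, 0.0436, 0.2624]
orientation: [-180.0, -0.0, -180.0]
force: [-0.5, 0.8, 0.4]
opening: 0.0661
```

View pics/rel.png

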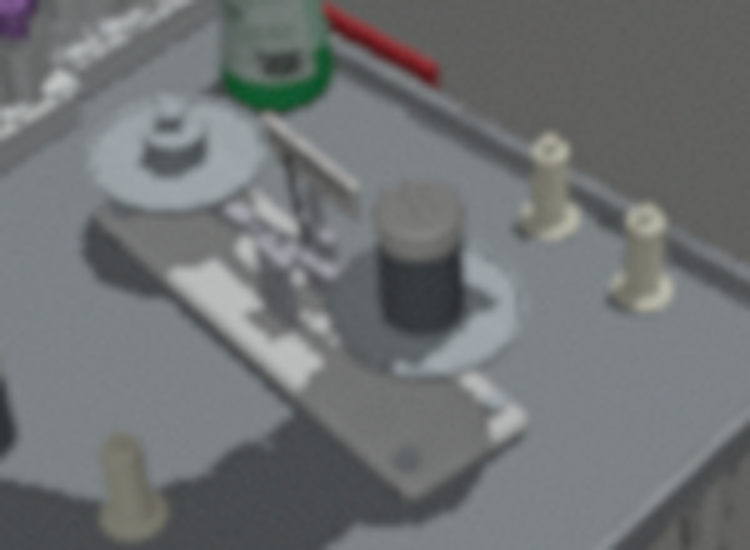

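The cartridge stands upright on the pan at (420,260). I'll check numerically, a little later, whether the pan has sunk.

```bash
cat > pan.py <<'E'
from h import *
np.set_printoptions(precision=4,suppress=True)
s,W=snap("scene"); F=W.reshape(-1,3)
d=np.hypot(F[:,0]-.58,F[:,1]-.0435)
print("floor z",np.nanmedian(F[(d>.026)&(d<.038)&(F[:,2]>.03)&(F[:,2]<.12),2]), "n",((d>.026)&(d<.038)).sum())
q=F[(d<.04)&(F[:,2]>.1)&(F[:,2]<.17)]; print("top",np.percentile(q[:,2],[50,90,99]))
z=np.percentile(q[:,2],97)
t=q[q[:,2]>z-.008]; print("top centre",cv2.minEnclosingCircle(t[:,:2].astype(np.float32)))
r=np.hypot(F[:,0]-.6,F[:,1]-.2425); print("ref pan z",np.nanmedian(F[(r>.025)&(r<.04)&(F[:,2]>.02)&(F[:,2]<.12),2]))
print(get_obs()["clock"])
E
python3 -m handwheel '[[[0,0,0],[0,0,0]],[[0,0,0],[0,0,0]],[[0,0,0],[0,0,0]],[[0,0,0],[0,0,0]],[[0,0,0],[0,0,0]]]'
python3 pan.py
```

```text
clock: 9.42
tool_pos: [0.5805, 0.0436, 0.2625]
orientation: [-180.0, -0.0, -180.0]
force: [-0.3, -0.9, -0.5]
opening: 0.0656
floor z 0.08485500265878067 n 1901
top [0.1356 0.146  0.1488]
top centre ((0.5792500972747803, 0.041084155440330505), 0.02080335095524788)
ref pan z 0.04982938463311906
9.4667
```

The pan stayed up (floor at 0.085), so cartridge_2 is the empty one. I'll regrip it and carry it to the tray.

```bash
python3 -m handwheel '[[[0,0,0.12],[0,0,0]],[[0,0,0.28],[0,0,0]],[[0,0,0.44],[0,0,0]],[[0,0,0.58],[0,0,0]],[[0,0,0.66],[0,0,0]]]'
python3 -m handwheel '[[[0,0,0.02],[0,0,0]],[[0,0,0.03],[0,0,0]],[[0,0,0.03],[0,0,0]],[[0,0,0.03],[0,0,0]],[[0,0,0.03],[0,0,0]]]'
python3 -m handwheel '[[[0,0,0],[0,0,0]],[[0,0,0],[0,0,0]],[[0,0,0],[0,0,0]],[[0,0,0],[0,0,0]],[[0,0,0],[0,0,0]]]' 1
python3 -m handwheel '[[[0,0,0],[0,0,0]],[[0,0,0],[0,0,0]],[[0,0,0],[0,0,0]],[[0,0,0],[0,0,0]],[[0,0,0],[0,0,0]]]'
python3 -m handwheel '[[[0,0,-0.05],[0,0,0]],[[0,0,-0.2],[0,0,0]],[[0,0,-0.35],[0,0,0]],[[0,0,-0.45],[0,0,0]],[[0,0,-0.5],[0,0,0]]]'
```

```text
clock: 9.88
tool_pos: [0.5787, 0.0432, 0.1272]
orientation: [-180.0, -0.2, 180.0]
force: [-0.6, -0.0, -1.0]
opening: 0.0659
clock: 10.3
tool_pos: [0.5814, 0.0439, 0.126]
orientation: [180.0, 0.1, -180.0]
force: [0.6, -0.5, 0.2]
opening: 0.0657
clock: 10.72
tool_pos: [0.5805, 0.0436, 0.1246]
orientation: [180.0, 0.0, -180.0]
force: [-0.5, 0.2, 0.2]
opening: 0.0381
clock: 11.13
tool_pos: [0.5805, 0.0436, 0.1244]
orientation: [-180.0, -0.0, -180.0]
force: [0.5, 0.1, -0.1]
opening: 0.035
clock: 11.55
tool_pos: [0.582, 0.0438, 0.2286]
orientation: [179.9, 0.3, -180.0]
force: [0.7, -0.6, -0.1]
opening: 0.035
```

```bash
python3 -m handwheel '[[[0.01,-0.1,0],[0,0,0]],[[0.03,-0.25,0],[0,0,0]],[[0.05,-0.4,0],[0,0,0]],[[0.07,-0.55,0],[0,0,0]],[[0.09,-0.7,0],[0,0,0]]]'
python3 -m handwheel '[[[0.02,-0.15,0],[0,0,0]],[[0.04,-0.3,0],[0,0,0]],[[0.06,-0.45,0],[0,0,0]],[[0.08,-0.6,0],[0,0,0]],[[0.1,-0.75,0],[0,0,0]]]'
python3 -m handwheel '[[[0.02,-0.15,0],[0,0,0]],[[0.04,-0.3,0],[0,0,0]],[[0.06,-0.45,0],[0,0,0]],[[0.07,-0.55,0],[0,0,0]],[[0.075,-0.61,0],[0,0,0]]]'
python3 -m handwheel '[[[0,0,0.05],[0,0,0]],[[0,0,0.2],[0,0,0]],[[0,0,0.35],[0,0,0]],[[0,0,0.5],[0,0,0]],[[0,0,0.6],[0,0,0]]]'
python3 -m handwheel '[[[0,0,0.07],[0,0,0]],[[0,0,0.12],[0,0,0]],[[0,0,0.14],[0,0,0]],[[0,0,0.14],[0,0,0]],[[0,0,0.14],[0,0,0]]]'
```

```text
clock: 11.97
tool_pos: [0.5618, -0.0975, 0.2243]
orientation: [180.0, -0.0, -180.0]
force: [1.4, -0.1, -0.3]
opening: 0.0352
clock: 12.38
tool_pos: [0.5419, -0.2477, 0.2243]
orientation: [180.0, -0.0, -180.0]
force: [1.1, 0.7, -0.3]
opening: 0.0351
clock: 12.8
tool_pos: [0.5266, -0.3705, 0.2238]
orientation: [180.0, -0.1, 179.9]
force: [0.2, -0.2, -0.2]
opening: 0.0351
clock: 13.22
tool_pos: [0.5261, -0.3666, 0.101]
orientation: [179.9, -0.2, -180.0]
force: [-0.1, -0.4, -1.9]
opening: 0.0348
clock: 13.63
tool_pos: [0.5281, -0.3683, 0.0771]
orientation: [-180.0, 0.0, -180.0]
force: [-0.5, -0.5, 0.4]
opening: 0.035
```

```bash
python3 -m handwheel '[[[0,0,0.05],[0,0,0]],[[0,0,0.1],[0,0,0]],[[0,0,0.14],[0,0,0]],[[0,0,0.16],[0,0,0]],[[0,0,0.165],[0,0,0]]]'
python3 -m handwheel '[[[0,0,0],[0,0,0]],[[0,0,0],[0,0,0]],[[0,0,0],[0,0,0]],[[0,0,0],[0,0,0]],[[0,0,0],[0,0,0]]]'
python3 - <<'E'
from h import *
o=get_obs(); print(o["tool_pos"],o["force"])
s,W=snap("scene"); cv2.imwrite("pics/tray.png",cv2.resize(cv2.cvtColor(s["color"],cv2.COLOR_RGB2BGR)[230:360,320:460],None,fx=4.5,fy=4.5,interpolation=cv2.INTER_CUBIC))
E
```

```text
clock: 14.05
tool_pos: [0.5268, -0.3684, 0.0427]
orientation: [180.0, -0.1, -180.0]
force: [-1.0, 1.3, 3.7]
opening: 0.0352
clock: 14.47
tool_pos: [0.5277, -0.3684, 0.0436]
orientation: [-180.0, 0.0, -180.0]
force: [0.9, 0.1, -0.6]
opening: 0.0349
[ 0.52767219 -0.36841936  0.04359056] [ 0.89305295  0.12622588 -0.56339414]
```

View pics/tray.png

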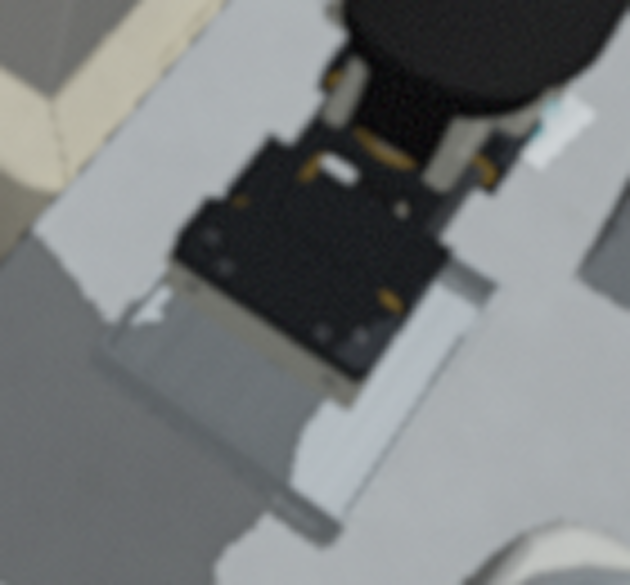

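The gripper is centred over the tray at (310,270) and hides the cartridge. At this height its underside is within about 1 mm of the floor, so I'll release, rise and head back towards cartridge_1.

```bash
python3 -m handwheel '[[[0,0,0],[0,0,0]],[[0,0,0],[0,0,0]],[[0,0,0],[0,0,0]],[[0,0,0],[0,0,0]],[[0,0,0],[0,0,0]]]' -0.5
python3 -m handwheel '[[[0,0,-0.1],[0,0,0]],[[0,0,-0.3],[0,0,0]],[[0,0,-0.5],[0,0,0]],[[0,0,-0.7],[0,0,0]],[[0,0,-0.9],[0,0,0]]]'
python3 -m handwheel '[[[0.03,0.2,0],[0,0,0]],[[0.06,0.4,0],[0,0,0]],[[0.09,0.6,0],[0,0,0]],[[0.12,0.8,0],[0,0,0]],[[0.15,1,0],[0,0,0]]]'
python3 - <<'E'
from h import *
np.set_printoptions(precision=4,suppress=True)
for n in("top","scene"):
    s,W=snap(n);F=W.reshape(-1,3)
    for nm,c in(("tray",(.528,-.369)),("c1",(.437,.2025))):
        q=F[(np.hypot(F[:,0]-c[0],F[:,1]-c[1])<.045)&(F[:,2]>.052)&(F[:,2]<.072)]
        print(n,nm,len(q),np.median(q[:,2]) if len(q) else 0,cv2.minEnclosingCircle(q[:,:2].astype(np.float32)) if len(q) else 0)
E
```

```text
clock: 14.93
tool_pos: [0.5276, -0.3684, 0.0435]
orientation: [-180.0, 0.0, -180.0]
force: [-0.1, 0.4, -0.5]
opening: 0.0621
clock: 15.35
tool_pos: [0.5272, -0.3683, 0.2255]
orientation: [-180.0, 0.0, -180.0]
force: [1.4, -0.1, 0.7]
opening: 0.0655
clock: 15.77
tool_pos: [0.4968, -0.1669, 0.2236]
orientation: [180.0, 0.0, 180.0]
force: [1.4, 1.6, 0.0]
opening: 0.0655
top tray 222 0.06247657091157776 ((0.5263509154319763, -0.3672175705432892), 0.02022448182106018)
top c1 179 0.05938046609662507 ((0.436974436044693, 0.2049759328365326), 0.019399119541049004)
scene tray 369 0.0626859570359431 ((0.5265085697174072, -0.36885640025138855), 0.020375661551952362)
scene c1 195 0.05991882564249639 ((0.43836864829063416, 0.20198506116867065), 0.02052469551563263)
```

The empty cartridge stands upright in the tray: its top is at 0.0625, the centre offset under 3 mm. Now for cartridge_1.

```bash
python3 -m handwheel '[[[0.03,0.2,0],[0,0,0]],[[0.06,0.4,0],[0,0,0]],[[0.09,0.6,0],[0,0,0]],[[0.12,0.8,0],[0,0,0]],[[0.15,0.98,0],[0,0,0]]]'
python3 -m handwheel '[[[0.03,0.2,0],[0,0,0]],[[0.06,0.4,0],[0,0,0]],[[0.09,0.6,0],[0,0,0]],[[0.12,0.8,0],[0,0,0]],[[0.15,0.88,0],[0,0,0]]]'
python3 -m handwheel '[[[0,0,0],[0,0,0]],[[0,0,0.1],[0,0,0]],[[0,0,0.25],[0,0,0]],[[0,0,0.4],[0,0,0]],[[0,0,0.55],[0,0,0]]]'
```

```text
clock: 16.28
tool_pos: [0.467, 0.0292, 0.2238]
orientation: [180.0, 0.0, 180.0]
force: [2.1, 0.6, -1.1]
opening: 0.0657
clock: 16.7
tool_pos: [0.4375, 0.2073, 0.2237]
orientation: [179.9, 0.1, -179.9]
force: [0.1, -0.8, -0.7]
opening: 0.0655
clock: 17.12
tool_pos: [0.4378, 0.2032, 0.1127]
orientation: [179.9, 0.1, 180.0]
force: [0.7, 0.3, -0.8]
opening: 0.0659
```

```bash
python3 -m handwheel '[[[0,0,0.12],[0,0,0]],[[0,0,0.24],[0,0,0]],[[0,0,0.33],[0,0,0]],[[0,0,0.38],[0,0,0]],[[0,0,0.385],[0,0,0]]]'
python3 -m handwheel '[[[0,0,0],[0,0,0]],[[0,0,0],[0,0,0]],[[0,0,0],[0,0,0]],[[0,0,0],[0,0,0]],[[0,0,0],[0,0,0]]]' 1
python3 -m handwheel '[[[0,0,0],[0,0,0]],[[0,0,0],[0,0,0]],[[0,0,0],[0,0,0]],[[0,0,0],[0,0,0]],[[0,0,0],[0,0,0]]]'
python3 -m handwheel '[[[0,0,-0.05],[0,0,0]],[[0,0,-0.2],[0,0,0]],[[0,0,-0.35],[0,0,0]],[[0,0,-0.5],[0,0,0]],[[0,0,-0.65],[0,0,0]]]'
python3 -m handwheel '[[[0,0,-0.1],[0,0,0]],[[0,0,-0.2],[0,0,0]],[[0,0,-0.25],[0,0,0]],[[0,0,-0.25],[0,0,0]],[[0,0,-0.25],[0,0,0]]]'
```

```text
clock: 17.53
tool_pos: [0.4367, 0.2019, 0.0344]
orientation: [-179.8, -0.2, 179.9]
force: [-0.4, -0.8, 0.1]
opening: 0.0659
clock: 17.95
tool_pos: [0.4379, 0.2039, 0.0372]
orientation: [179.9, 0.1, -180.0]
force: [0.1, -0.0, -0.3]
opening: 0.0381
clock: 18.37
tool_pos: [0.4378, 0.2039, 0.0371]
orientation: [180.0, 0.0, -180.0]
force: [-2.0, -0.5, 6.0]
opening: 0.0353
clock: 18.78
tool_pos: [0.4371, 0.2032, 0.1678]
orientation: [-180.0, -0.0, -180.0]
force: [0.3, 0.6, -0.8]
opening: 0.036
clock: 19.2
tool_pos: [0.4372, 0.2036, 0.2159]
orientation: [180.0, -0.0, 180.0]
force: [0.4, -0.8, -1.2]
opening: 0.036
```

```bash
python3 -m handwheel '[[[-0.05,-0.05,0],[0,0,0]],[[-0.13,-0.15,0],[0,0,0]],[[-0.23,-0.26,0],[0,0,0]],[[-0.33,-0.37,0],[0,0,0]],[[-0.43,-0.48,0],[0,0,0]]]'
python3 -m handwheel '[[[-0.1,-0.11,0],[0,0,0]],[[-0.2,-0.22,0],[0,0,0]],[[-0.265,-0.3,0],[0,0,0]],[[-0.285,-0.32,0],[0,0,0]],[[-0.285,-0.32,0],[0,0,0]]]'
python3 -m handwheel '[[[0,0,0.04],[0,0,0]],[[0,0,0.14],[0,0,0]],[[0,0,0.25],[0,0,0]],[[0,0,0.35],[0,0,0]],[[0,0,0.4],[0,0,0]]]'
python3 -m handwheel '[[[0,0,0.02],[0,0,0]],[[0,0,0.035],[0,0,0]],[[0,0,0.045],[0,0,0]],[[0,0,0.05],[0,0,0]],[[0,0,0.05],[0,0,0]]]'
```

```text
clock: 19.62
tool_pos: [0.5233, 0.1063, 0.2143]
orientation: [-179.9, -0.2, -180.0]
force: [0.3, 1.1, -1.3]
opening: 0.036
clock: 20.03
tool_pos: [0.5802, 0.0422, 0.2137]
orientation: [-179.9, -0.2, 179.9]
force: [0.2, -0.1, -1.3]
opening: 0.0357
clock: 20.45
tool_pos: [0.5779, 0.0442, 0.1331]
orientation: [-180.0, -0.2, -179.9]
force: [-1.1, -0.7, -1.1]
opening: 0.0361
clock: 20.87
tool_pos: [0.5809, 0.0438, 0.1271]
orientation: [180.0, 0.1, -180.0]
force: [-1.2, -0.3, -1.2]
opening: 0.0359
```

```bash
python3 -m handwheel '[[[0,0,0.02],[0,0,0]],[[0,0,0.04],[0,0,0]],[[0,0,0.06],[0,0,0]],[[0,0,0.08],[0,0,0]],[[0,0,0.1],[0,0,0]]]'
python3 -m handwheel '[[[0,0,0.02],[0,0,0]],[[0,0,0.04],[0,0,0]],[[0,0,0.06],[0,0,0]],[[0,0,0.08],[0,0,0]],[[0,0,0.09],[0,0,0]]]'
python3 -m handwheel '[[[0,0,0],[0,0,0]],[[0,0,0],[0,0,0]],[[0,0,0],[0,0,0]],[[0,0,0],[0,0,0]],[[0,0,0],[0,0,0]]]'
python3 - <<'E'
from h import *
s,W=snap("scene"); cv2.imwrite("pics/sink.png",cv2.resize(cv2.cvtColor(s["color"],cv2.COLOR_RGB2BGR)[110:210,170:310],None,fx=5,fy=5,interpolation=cv2.INTER_CUBIC))
E
```

```text
clock: 21.28
tool_pos: [0.5805, 0.0435, 0.1061]
orientation: [-180.0, 0.0, 180.0]
force: [-0.7, -0.7, -0.6]
opening: 0.036
clock: 21.7
tool_pos: [0.5803, 0.0437, 0.0877]
orientation: [-180.0, -0.0, -180.0]
force: [-0.7, 0.7, -0.5]
opening: 0.0357
clock: 22.12
tool_pos: [0.5805, 0.0436, 0.0886]
orientation: [180.0, 0.0, -180.0]
force: [-0.1, -1.0, -0.7]
opening: 0.0361
```

View pics/sink.png

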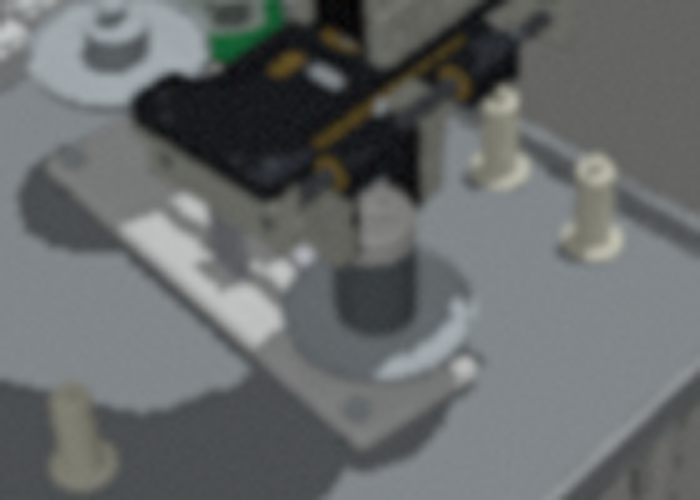

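The pan has sunk under the cartridge at (375,300) and the reference pan has risen. I'll release, retreat and check.

```bash
python3 -m handwheel '[[[0,0,0],[0,0,0]],[[0,0,0],[0,0,0]],[[0,0,0],[0,0,0]],[[0,0,0],[0,0,0]],[[0,0,0],[0,0,0]]]' -0.5
python3 -m handwheel '[[[0,0,-0.05],[0,0,0]],[[0,0,-0.2],[0,0,0]],[[0,0,-0.4],[0,0,0]],[[0,0,-0.6],[0,0,0]],[[0,0,-0.8],[0,0,0]]]'
for i in 1 2; do :; done
python3 -m handwheel '[[[0,0,0],[0,0,0]],[[0,0,0],[0,0,0]],[[0,0,0],[0,0,0]],[[0,0,0],[0,0,0]],[[0,0,0],[0,0,0]]]'
python3 -m handwheel '[[[0,0,0],[0,0,0]],[[0,0,0],[0,0,0]],[[0,0,0],[0,0,0]],[[0,0,0],[0,0,0]],[[0,0,0],[0,0,0]]]'
sed -i 's/F\[:,2\]>.1)/F[:,2]>.095)/' pan.py; python3 pan.py
python3 - <<'E'
from h import *
s,W=snap("scene"); save(s,"final.png")
F=W.reshape(-1,3); q=F[(np.hypot(F[:,0]-.528,F[:,1]+.369)<.045)&(F[:,2]>.052)&(F[:,2]<.072)]
print(len(q),np.median(q[:,2]),cv2.minEnclosingCircle(q[:,:2].astype(np.float32)))
E
```

```text
clock: 22.58
tool_pos: [0.5806, 0.0436, 0.0885]
orientation: [-180.0, 0.0, -180.0]
force: [1.0, 0.1, 0.1]
opening: 0.0628
clock: 23.0
tool_pos: [0.5801, 0.0433, 0.2512]
orientation: [-180.0, 0.0, -180.0]
force: [0.7, 0.0, -0.3]
opening: 0.0662
clock: 23.42
tool_pos: [0.5799, 0.0434, 0.2474]
orientation: [-180.0, -0.1, 180.0]
force: [-0.0, 0.2, -0.8]
opening: 0.0656
clock: 23.83
tool_pos: [0.5805, 0.0436, 0.2483]
orientation: [-180.0, -0.0, -180.0]
force: [0.0, -0.6, 0.9]
opening: 0.0657
floor z 0.04901391032191413 n 2086
top [0.1086 0.1109 0.1127]
top centre ((0.5803234577178955, 0.04210664704442024), 0.019924480468034744)
ref pan z 0.08590473517441068
23.8833
374 0.06277906785710473 ((0.526704728603363, -0.369168221950531), 0.020398657768964767)
```

View pics/final.png

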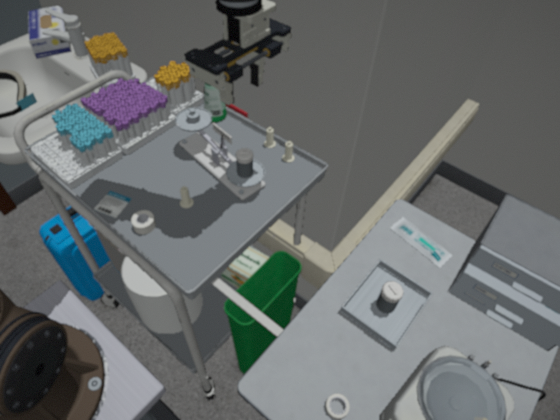

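The full cartridge stands on the sunk pan at (245,165) and the empty one stands in the tray at (390,295). The gripper is clear of both, so I'm handing in.

```bash
python3 -c "from plant import *; print(close_job())"
```

```text
the job is handed in; nothing more can be done
None
```

The job is handed in: the full cartridge is on the weighing pan holding it down, and the empty one is upright in the steel tray. It took about 24 s of the 72 s allowed.

- **Weighing:** I put the right-hand cartridge (I called it cartridge_2) on the pan first and let go. The pan stayed up with its floor at 85 mm, so that one is the empty. I moved it to the tray. The other cartridge was lowered with the pan until it had sunk, then released.
- **Last checks:**
  - **Weighing pan:** its floor is at 49 mm, with the reference pan up at 86 mm. The full cartridge is upright and within about 2 mm of the pan centre.
  - **Tray:** the empty cartridge stands on the tray floor, within about 2 mm of the tray centre, with its top at 63 mm.
  - **Arm:** the gripper is well clear of everything.

No check failed. The grip opening read 35–36 mm on the 38 mm cartridges, but they held without slipping. I read the beam position from the pan heights, as the beam angle is not reported.

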